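Push a stuck cell out of a torch barrel

ROBOT

A 6-joint arm with a two-finger parallel gripper is mounted at the origin on the work surface. World frame = base frame: x ahead of the robot, y to its left, z up, the work surface at z = 0. Lengths are in m, angles in degrees, forces in N, time in s.
With the tool pointing down it reaches from about 0.4 to 0.825 m from the base axis. Payload 7 kg.
Tool frame: the origin (TCP) lies midway between the tips of the shut fingers; the grasp point (between the pads) lies 19 mm behind it; z points along the fingers, y is the direction in which the jaws open and shut (so a half turn about z gives the same grasp; the last joint's range is limited). The gripper opens to 88 mm and grips with 3 to 60 N. Pads are 19 mm wide; open, the fingers measure 130 mm over their backs; the gripper's body (78 mm by 193 mm) begins 47 mm behind the grasp point.
Start: joints at [-56.087, 20.546, 0.682, 0, -70.136, -16.507], TCP at [0.202, -0.644, 0.227] pointing down, gripper open.
Joint ranges: [-176.03, 176.03], [-82.01, 121.73], [-58.28, 71.71], [-173.87, 95.51], [-174.79, -0.11], [-173.66, 173.66]. Speed limits (degrees/s): [136.94, 136.94, 172.46, 180, 180, 180].

INTERFACE

Orientations are given as a 3x3 rotation matrix whose columns are the frame's x, y, z axes.
In Python, from rig import robot gives the robot as it stands. Calls block until the motion is done:
- robot.goto(position, orientation): joint-space move of the TCP to a pose.
- robot.servo_line(position, ori=None, speed=0.15): straight line of the TCP; ori=None keeps the orientation; speed is the mean speed in m/s.
- robot.movej(angles): joint-space move.
- robot.move_gripper(opening): opening from 0.0 (shut) to 1.0 (fully open); the grip force is fixed at half the most; returns when the fingers have stopped.
- robot.dwell(seconds).
- robot.ik(position, orientation): joint angles nearest the present ones, or None.
- robot.grab_frame(name): name is "side" or "top"; returns (picture, depth): 384x512x3 uint8, red, green, blue; 384x512 float32, m along the optical axis (not along the pixel's ray), 0 where there is no reading.
- robot.camera_info(name): a dict with "vfov" (degrees; the focal length in pixels is half the picture's height over the tangent of half this angle, whatever the lens; pixels are square), "cx", "cy" (the principal point, pixels), "k1" (the pictures are not rectified: a ray, as slopes to the right and down, at radius r is drawn at 1 + k1 r^2 times it, then the intrinsics apply), "view" (4x4, takes a point from world to camera coordinates). Camera axes: x right, y down, z forward; pixel columns grow to the right and rows downward; lengths in m; the calibration is good to about 2 mm. A picture is of the moment at which its call begins. camera_info takes no time and is no camera call.
A pose or a line that the arm cannot do raises robot.Unreachable and nothing moves.
- robot.job_done(): hands the job in, once; it reports no verdict.
Readings, each from a call of its own:
- robot.read_t(): time.
- robot.read_qpos(): joint angles.
- robot.read_qvel(): joint speeds.
- robot.read_effort(): joint torques, N m.
- robot.read_position(): TCP position.
- robot.read_tcp_rot(): TCP orientation.
- robot.read_force(): force on the tool from outside, world axes, zero at the start.
- robot.read_ft_torque(): the same for the moment, N m.
- robot.read_grip_width(): opening from 0.0 (shut) to 1.0 (fully open).
Only numpy, scipy, OpenCV 4.12 (cv2) and the standard library are available. Lean on these libraries where they do the work, as an engineer would, in place of code of your own. Each camera call takes 0.05 s, during which the arm holds its last target.

TASK

A swollen battery cell is stuck in the torch barrel that is clamped, sloping, in the bench vice. Take the wooden drift, push it down through the barrel from the upper end until the cell comes out of the lower end into the spent-cell tray, then draw the drift out again and lay it back in its notched rest the way it lay. Leave the torch's head and tail cap and the small battery where they stand.

Things in the scene. Friction and masses are not known exactly. Their poses are not given: they have to be found in the camera images.
- torch_entry (a point): Centre of the upper (entry) mouth of the fixed torch barrel: a tube open at both ends, 125 mm long, 43 mm outside (collar 47), bore 37 mm, sloping 30 degrees below level, its middle 135 mm above the bench. x axis: along the bore, up-slope, OUT of this mouth; z: up, square to the bore. Vice jaws hold its middle 80 mm, reach 18 mm above the bore axis, 38 mm sideways; 22 mm at this end are free.
- torch_exit (a point): Centre of the lower (exit) mouth of the same barrel, 104 mm above the bench, 125 mm down-slope from the entry; same axes. The cell leaves here.
- cell_mid (a point): Middle of the stuck cell, a plain dark steel cylinder, 34 mm in diameter, 60 mm long, 0.14 kg; x axis along it. At the start it is inside the barrel, its lower face 10 to 25 mm from the exit mouth. Its swelling holds it until its back end is some 30 mm from the exit: 8 to 20 N moves it. Push on to the exit mouth and it drops into the tray.
- drift_grip (a point): Middle of the drift's handle, on the axis. The drift is a turned light-wood rod, 200 mm, 0.13 kg: shaft 30 mm in diameter, 142 mm long, tip chamfered 3.5 mm; handle 38 mm in diameter, 58 mm long, meeting the shaft in a square shoulder. This point is 29 mm from the handle's end, 171 mm from the tip. x axis: from tip to handle. At the start it lies level in its rest, axis 58 mm above the bench.
- drift_tip (a point): Centre of the flat tip face of the same drift, on the axis; same axes.
- rest_seat (a point): Where drift_grip lies when the drift is in its rest, 58 mm above the bench; x axis: direction from tip to handle as it lies there. The rest is fixed, of darker wood: two 16 mm thick uprights with 90 degree vee notches, tops 63 mm above the bench, 49 mm and 156 mm from this point in -x, on a 70 mm wide board. The handle overhangs the rest.
- tray: White open spent-cell tray, fixed, 170 x 130 x 45 mm, walls 4 mm; origin at the middle of its underside, x axis along its length, pointing towards the vice. It stands under the exit mouth.
- torch_head: Torch's aluminium head, standing bell-down, 62 mm in diameter and 64 mm high, origin under its middle. Leave alone.
- tail_cap: Torch's aluminium tail cap, 47 mm in diameter and 36 mm high, origin under its middle. Leave alone.
- sla: Small black block battery, 65 x 150 x 95 mm, origin under its middle. Leave alone.
Things that resemble listed ones, but are neither listed nor needed, are in the scene too. What is shaped like the tray but green or red is not meant.

How it is judged:
By the outcome, as a careful person would: the job done as asked, in the order asked, and still so for the second after the job is handed in, with the robot touching nothing.
It also fails if it takes over 53 s, if anything falls off the work surface, if the arm or the gripper's body presses on something with over 40 N, if the wrist force passes 120 N, or if a joint passes its speed limit or range.

## Working session

There is one attempt and no reset: what is moved stays moved. The work goes in short steps, each a Python script; the robot and the scene stay as the last script left them, time stands still between calls to the robot, and variables do not carry over. Pictures are saved under pics/ and viewed, and the job is handed in when it is done.

```bash
ls; mkdir -p pics; python3 - <<'E'
from rig import robot
import cv2,numpy as np
for n in ("side","top"):
    p,d=robot.grab_frame(n)
    cv2.imwrite(f"pics/{n}0.png",cv2.resize(p[:,:,::-1],(800,600),interpolation=cv2.INTER_CUBIC)); np.savez(f"{n}0.npz",p=p,d=d)
    i=robot.camera_info(n);print(n,{k:(np.round(v,3).tolist() if k=='view' else v) for k,v in i.items()})
print(robot.read_t())
E
```

```text
pics
side {'vfov': 50.20909756892726, 'cx': 256.35941967251125, 'cy': 193.26474056573397, 'k1': -0.04144154998747227, 'view': [[-0.991, -0.13, -0.012, 0.491], [-0.058, 0.519, -0.853, 0.117], [0.117, -0.845, -0.522, 1.079], [0.0, 0.0, 0.0, 1.0]]}
top {'vfov': 57.709440992266906, 'cx': 251.83726086675196, 'cy': 190.07950911961296, 'k1': -0.024192998926108076, 'view': [[-0.005, -1.0, 0.001, 0.061], [-0.997, 0.005, -0.082, 0.483], [0.082, -0.001, -0.997, 0.897], [0.0, 0.0, 0.0, 1.0]]}
0.1
```

View pics/top0.png

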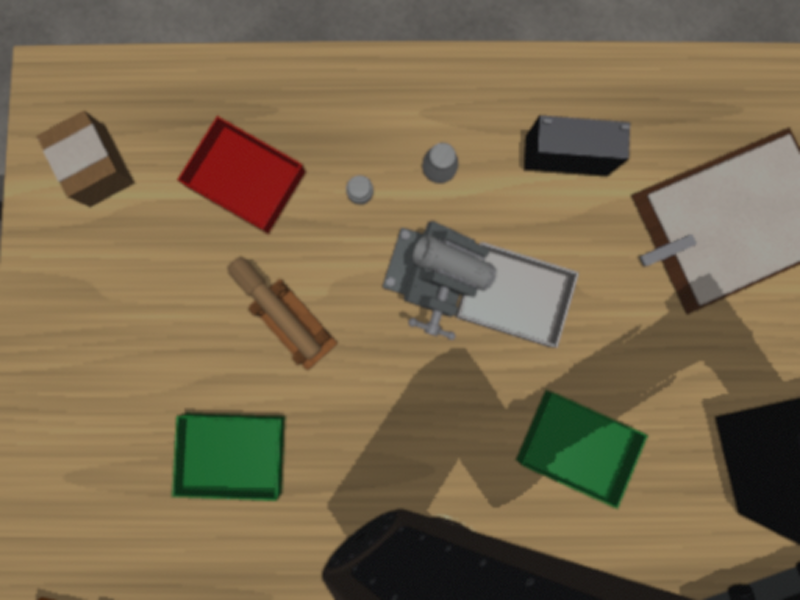

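View pics/side0.png

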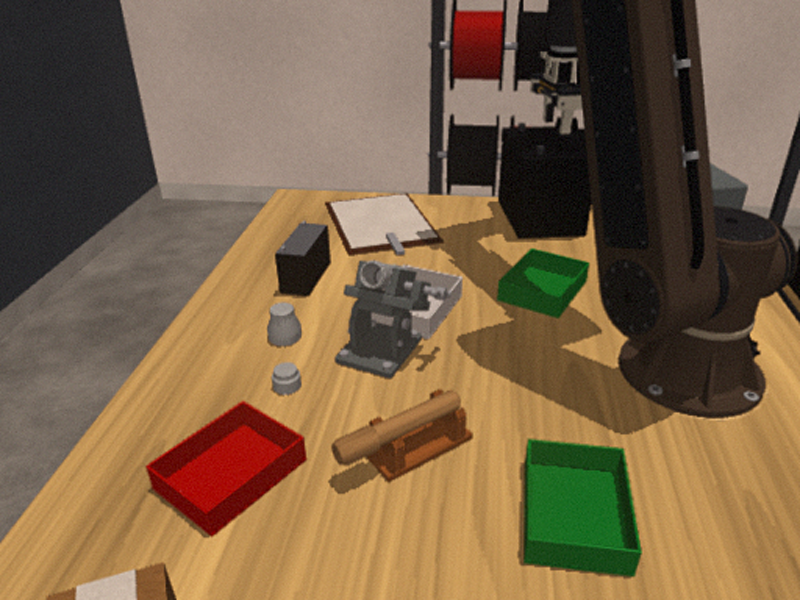

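The top view shows the drift in its rest, with the handle at about (240,268) and the tip at about (315,355). The barrel runs from its upper mouth at about (420,250) to its exit at about (490,275), above the white tray centred near (520,295). The side view shows the open entry mouth at (375,275). Next I'll fit cylinders to the depth data.

```bash
cat > h.py <<'E'
import numpy as np,cv2
def cloud(info,d):
    V=np.array(info["view"]);h,w=d.shape
    f=h/2/np.tan(np.radians(info["vfov"]/2))
    u,v=np.meshgrid(np.arange(w),np.arange(h))
    xd=(u-info["cx"])/f; yd=(v-info["cy"])/f
    x,y=xd.copy(),yd.copy()
    for _ in range(15):
        s=1+info["k1"]*(x*x+y*y); x,y=xd/s,yd/s
    P=np.stack([x*d,y*d,d],-1)
    return (P-V[:3,3])@V[:3,:3]
def proj(info,P,h=384):
    V=np.array(info["view"]);f=h/2/np.tan(np.radians(info["vfov"]/2))
    c=np.asarray(P)@V[:3,:3].T+V[:3,3]; s=c[...,:2]/c[...,2:]
    s=s*(1+info["k1"]*(s**2).sum(-1,keepdims=True))
    return s*f+[info["cx"],info["cy"]]
E
python3 - <<'E'
from rig import robot
from h import *
from scipy.optimize import least_squares
C={}
for n in("side","top"):
    z=np.load(n+"0.npz"); P=cloud(robot.camera_info(n),z['d']); C[n]=(P,z['p'],z['d'])
    print(n,"hist table z", np.percentile(P[...,2][z['d']>0],[5,25,50,75]))
P,p,d=C['top']
def at(x,y): return P[int(y*.64),int(x*.64)]
for nm,xy in dict(handle=(240,268),tip=(315,350),entry=(425,250),exit=(485,275),traymid=(520,300),head=(441,155),cap=(360,185),sla=(585,135)).items(): print(nm,at(*xy).round(3))
# drift fit
hnd=at(240,268)[:2];tip=at(312,348)[:2]
def sel(Q,a,b,wid,ext,z0,z1):
    ax=(b-a)/np.linalg.norm(b-a); r=Q[...,:2]-a; s=r@ax; t=r@np.array([-ax[1],ax[0]])
    return (s>-ext)&(s<np.linalg.norm(b-a)+ext)&(abs(t)<wid)&(Q[...,2]>z0)&(Q[...,2]<z1)
for n in C:
    Q,_,dd=C[n]; m=sel(Q,hnd,tip,.035,.04,.05,.09)&(dd>0); q=Q[m]
    # tall points: axis by fit
    def res(v):
        x0,y0,yaw,z0=v; a=np.array([np.cos(yaw),np.sin(yaw),0]); r=q-[x0,y0,z0]; s=r@a
        rad=np.linalg.norm(r-s[:,None]*a,axis=1)
        return np.minimum(abs(rad-.015),abs(rad-.019))
    yaw=np.arctan2(*(hnd-tip)[::-1])
    c=q.mean(0)
    f=least_squares(res,[c[0],c[1],yaw,.058],loss='soft_l1',f_scale=.002)
    x0,y0,yw,z0=f.x; a=np.array([np.cos(yw),np.sin(yw),0]); r=q-[x0,y0,z0]; s=r@a; rad=np.linalg.norm(r-s[:,None]*a,axis=1)
    k=rad<.024
    print(n,"drift",f.x.round(4),np.degrees(yw),len(q),"ends s",np.percentile(s[k],[0,.5,1,99,99.5,100]).round(4),"med",np.median(res(f.x)))
    for lo in np.arange(-.12,.12,.01):
        kk=k&(s>lo)&(s<lo+.01)
        if kk.sum(): print(round(lo,3),kk.sum(),np.percentile(rad[kk],50).round(4),q[kk][:,2].max().round(4))
    for e in (s[k].min(),s[k].max()): print("end",[x0+e*a[0],y0+e*a[1]])
E
```

```text
side hist table z [-7.48757628e-01 -4.54072807e-03 -6.31413479e-04  5.53587698e-02]
top hist table z [-7.47627437e-01 -1.01883592e-03  6.07083748e-04  2.84236661e-03]
handle [0.528 0.303 0.079]
tip [0.396 0.184 0.07 ]
entry [0.542 0.012 0.144]
exit [ 0.507 -0.077  0.131]
traymid [ 0.479 -0.156  0.005]
head [ 0.714 -0.02   0.065]
cap [0.673 0.115 0.038]
sla [ 0.736 -0.247  0.095]
side drift [2.0024 1.6362 0.7333 0.056 ] 42.017397702933984 1366 ends s [-2.171  -2.167  -2.1657 -1.9708 -1.9705 -1.97  ] med 0.0008569038759839893
end [np.float64(0.38951053897804), np.float64(0.1829878480965883)]
end [np.float64(0.5388344549240907), np.float64(0.3175218300016658)]
top drift [2.158  1.7562 0.7261 0.0578] 41.60286980877886 1189 ends s [-2.3662 -2.3656 -2.3647 -2.1708 -2.1689 -2.1674] med 0.000987943621824118
end [np.float64(0.3886381527816589), np.float64(0.1851691098720174)]
end [np.float64(0.5372948360908534), np.float64(0.31716600512439697)]
```

```bash
python3 - <<'E'
from rig import robot
from h import *
from scipy.optimize import least_squares
sl=np.radians(30)
A={}
for n in("side","top"):
    z=np.load(n+"0.npz"); d=z['d'];P=cloud(robot.camera_info(n),d)
    A[n]=(P,d)
P,d=A['top']; e=P[int(250*.64),int(425*.64)];x=P[int(275*.64),int(485*.64)]
print(e,x)
for n in A:
    P,d=A[n]; mid=(e+x)/2
    q=P[(d>0)&(np.linalg.norm(P[...,:2]-mid[:2],axis=-1)<.075)&(P[...,2]>.09)]
    def axis(yw): return np.array([np.cos(yw)*np.cos(sl),np.sin(yw)*np.cos(sl),np.sin(sl)])
    def rr(v,q):
        a=axis(v[2]); r=q-[v[0],v[1],.135]; s=r@a; return s,np.linalg.norm(r-s[:,None]*a,axis=1)
    v=np.array([mid[0],mid[1],np.arctan2(*(e-x)[:2][::-1])])
    for it in range(6):
        s,rad=rr(v,q); 
        a=axis(v[2]); up=np.array([-a[0]*np.tan(sl),-a[1]*np.tan(sl),np.cos(sl)])
        h=(q-[v[0],v[1],.135])@up
        k=(abs(rad-.0215)<(.012 if it<2 else .005))&((h>.008))&(abs(s)<.07)
        v=least_squares(lambda w:rr(w,q[k])[1]-.0215,v,loss='soft_l1',f_scale=.002).x
    s,rad=rr(v,q);k=abs(rad-.0215)<.005
    print(n,v.round(4),np.degrees(v[2]).round(2),k.sum(),np.percentile(s[k],[0,1,5,95,99,100]).round(4),np.median(abs(rad[k]-.0215)))
    print(' mid of s ends',(s[k].min()+s[k].max())/2)
E
```

```text
[0.5424487  0.01175559 0.14437494] [ 0.50669999 -0.07685107  0.13135404]
side [ 0.5217 -0.0272  1.2299] 70.47 326 [-0.0627 -0.0566 -0.0116  0.0576  0.0598  0.062 ] 0.0013303176979314133
 mid of s ends -0.0003654416530235391
top [ 0.523  -0.0322  1.2587] 72.12 997 [-0.0634 -0.0605 -0.0542  0.0612  0.0626  0.0632] 0.0009917287783630865
 mid of s ends -0.0001019181264574967
```

The drift agrees in both cameras: 199.7 mm long, yaw about 41.8°, axis about 57 mm up. The barrel's ends also match at ±62.5 mm. I'll refine the barrel with its height left free, find the collar and check the arm can reach everything.

```bash
python3 - <<'E'
from rig import robot
from h import *
from scipy.optimize import least_squares
sl=np.radians(30)
for n in("side","top"):
    z=np.load(n+"0.npz"); d=z['d'];P=cloud(robot.camera_info(n),d)
    q=P[(d>0)&(np.linalg.norm(P[...,:2]-[.5225,-.03],axis=-1)<.075)&(P[...,2]>.09)]
    v=np.array([.5225,-.031,np.radians(71.7),.135])
    def rr(v,q):
        a=np.array([np.cos(v[2])*np.cos(sl),np.sin(v[2])*np.cos(sl),np.sin(sl)])
        up=np.array([-np.cos(v[2])*.5,-np.sin(v[2])*.5,np.cos(sl)]); r=q-[v[0],v[1],v[3]]; s=r@a
        return s,np.linalg.norm(r-s[:,None]*a,axis=1),r@up
    for it in range(5):
        s,rad,h=rr(v,q);k=(abs(rad-.0215)<.005)&(h>.006)&(abs(s)<.066)
        def f(w):
            s,rad,h=rr(w,q[k]); return np.r_[rad-.0215, (w[3]-.135)*3]
        # keep s ends centred: after each solve shift along axis
        v=least_squares(f,v,loss='soft_l1',f_scale=.0015).x
    s,rad,h=rr(v,q); kk=(abs(rad-.0215)<.006)&(h>.006)
    print(n,v.round(4),np.degrees(v[2]).round(2),s[kk].min().round(4),s[kk].max().round(4))
    for lo in np.arange(-.065,.065,.01):
        b=kk&(s>=lo)&(s<lo+.01)
        if b.sum()>3: print(lo.round(3),b.sum(),np.median(rad[b]).round(4),end=' | ')
    print()
# red tray / head / cap extents near
z=np.load("top0.npz");P=cloud(robot.camera_info("top"),z['d']);p=z['p'].astype(int)
m=(p[...,0]>90)&(p[...,1]<50)&(p[...,2]<50)&(P[...,2]>.03)&(P[...,2]<.07)
q=P[m];print("red", q.min(0),q.max(0), q[q[:,1].argmin()],q[q[:,0].argmin()])
a=np.array([np.cos(np.radians(41.8)),np.sin(np.radians(41.8)),0]);G=np.array([.5165,.298,.058])
def R(ax,sg):
    x=ax*sg; up=np.array([0,0,1.]); y=np.cross(ax,up); y/=np.linalg.norm(y); zz=np.cross(ax,y)
    # want z down-ish
    if zz[2]>0: zz=-zz
    yy=np.cross(zz,x); return np.c_[x,yy,zz]
yw=np.radians(71.8);b=np.array([np.cos(yw)*np.cos(sl),np.sin(yw)*np.cos(sl),np.sin(sl)])
E=np.array([.5224,-.0305,.135])+.0625*b
for sg in(1,-1):
    r=R(a,sg); g=G-.012*a
    for t,pos,ro in [("hov",g+[0,0,.1],r),("grasp",g,r)]+[(f"ins{o}",E+(o+.159)*b,R(b,sg)) for o in(.04,0,-.06,-.128)]:
        j=robot.ik(pos+.019*ro[:,2],ro); print(sg,t,(pos).round(3),None if j is None else np.round(j,1))
E
```

```text
side [ 0.5217 -0.027   1.2272  0.135 ] 70.31 -0.0629 0.0597
-0.065 5 0.0223 | -0.055 4 0.0218 | -0.015 4 0.0215 | -0.005 7 0.0213 | 0.005 9 0.0215 | 0.015 14 0.021 | 0.025 25 0.0215 | 0.035 14 0.0212 | 0.045 33 0.0217 | 0.055 22 0.0208 | 
top [ 0.523  -0.0321  1.2595  0.135 ] 72.16 -0.0635 0.0631
-0.065 36 0.0216 | -0.055 65 0.0213 | -0.045 60 0.021 | -0.035 61 0.0215 | -0.025 68 0.0215 | -0.015 70 0.0214 | -0.005 65 0.0213 | 0.005 74 0.0214 | 0.015 69 0.0216 | 0.025 73 0.0214 | 0.035 75 0.0213 | 0.045 69 0.0227 | 0.055 76 0.0213 | 
red [0.59739216 0.21237932 0.03613265] [0.78937395 0.41628869 0.04898677] [0.70605612 0.21237932 0.03675664] [0.59739216 0.2772517  0.04554957]
1 hov [0.508 0.29  0.158] [ 48.9  16.2 -17.8   0.  -56.   82.9]
1 grasp [0.508 0.29  0.058] [ 48.9  22.8 -23.7   0.  -43.5  82.9]
1 ins0.04 [0.593 0.185 0.266] [ 19.9   8.6  -7.8 -27.9 -57.3 153.8]
1 ins0 [0.582 0.152 0.246] [ 16.5   8.6 -10.  -29.4 -56.9 158.5]
1 ins-0.06 [0.566 0.102 0.216] [ 10.9   9.1 -12.8 -31.5 -56.7 165.9]
1 ins-0.128 [0.548 0.046 0.182] None
-1 hov [0.508 0.29  0.158] [ 48.9  16.2 -17.8   0.  -56.  -97.1]
-1 grasp [0.508 0.29  0.058] [ 48.9  22.8 -23.7   0.  -43.5 -97.1]
-1 ins0.04 [0.593 0.185 0.266] [ 19.9   8.6  -7.8 -27.9 -57.3 -26.2]
-1 ins0 [0.582 0.152 0.246] [ 16.5   8.6 -10.  -29.4 -56.9 -21.5]
-1 ins-0.06 [0.566 0.102 0.216] [ 10.9   9.1 -12.8 -31.5 -56.7 -14.1]
-1 ins-0.128 [0.548 0.046 0.182] [  4.2  10.6 -15.3 -33.6 -56.7  -5.4]
```

Only the flipped grasp (sg=-1) reaches the full insertion depth, so I'm using that. Next is grasping the drift, with a check after the lift.

```bash
cat >> h.py <<'E'
sl=np.radians(30)
def R(ax,sg=-1):
    ax=np.asarray(ax)/np.linalg.norm(ax); x=ax*sg; y=np.cross(ax,[0,0,1.]); y/=np.linalg.norm(y); zz=np.cross(ax,y)
    if zz[2]>0: zz=-zz
    return np.c_[x,np.cross(zz,x),zz]
a=np.array([np.cos(np.radians(41.8)),np.sin(np.radians(41.8)),0]);G=np.array([.5165,.298,.058])
yw=np.radians(72.);b=np.array([np.cos(yw)*np.cos(sl),np.sin(yw)*np.cos(sl),np.sin(sl)])
M=np.array([.5228,-.0315,.135]);E=M+.0625*b
S=.012
def tcp(g,ro): return g+.019*ro[:,2]
E
python3 - <<'E'
from rig import robot
from h import *
r=R(a); g=G-S*a
T=lambda s:print(s,round(robot.read_t(),2),robot.read_force().round(1))
robot.goto(tcp(g+[0,0,.08],r),r);T('hov')
robot.move_gripper(.65);T('open')
robot.servo_line(tcp(g,r),speed=.12);T('down')
robot.move_gripper(0);T('grip');print(robot.read_grip_width()*88)
robot.servo_line(tcp(g+[0,0,.13],r),speed=.12);T('lift');print(robot.read_grip_width()*88)
robot.goto(tcp(E+(.035+.171-S)*b,R(b)),R(b));T('pre')
for n in ("side","top"):
    p,d=robot.grab_frame(n)
    cv2.imwrite(f"pics/{n}1.png",cv2.resize(p[:,:,::-1],(800,600),interpolation=cv2.INTER_CUBIC)); np.savez(f"{n}1.npz",p=p,d=d)
print(robot.read_position(),robot.read_t())
E
```

```text
hov 3.54 [ 0.6 -1.  -0.1]
open 4.28 [ 0.3 -0.3  0.1]
down 5.09 [ 0.5 -0.7  0.9]
grip 5.57 [ 0.9 -0.2  2.4]
37.009410615925134
lift 6.8 [-0.3 -0.2 -1.6]
37.31537970939742
pre 7.95 [ 0.5  0.6 -1.5]
[0.59378806 0.18944025 0.24588675] 8.05
```

View pics/top1.png

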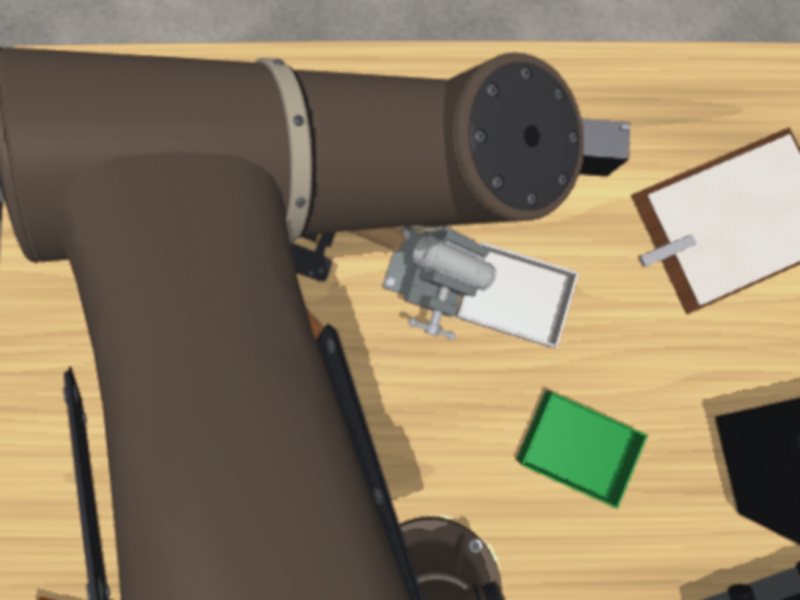

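View pics/side1.png

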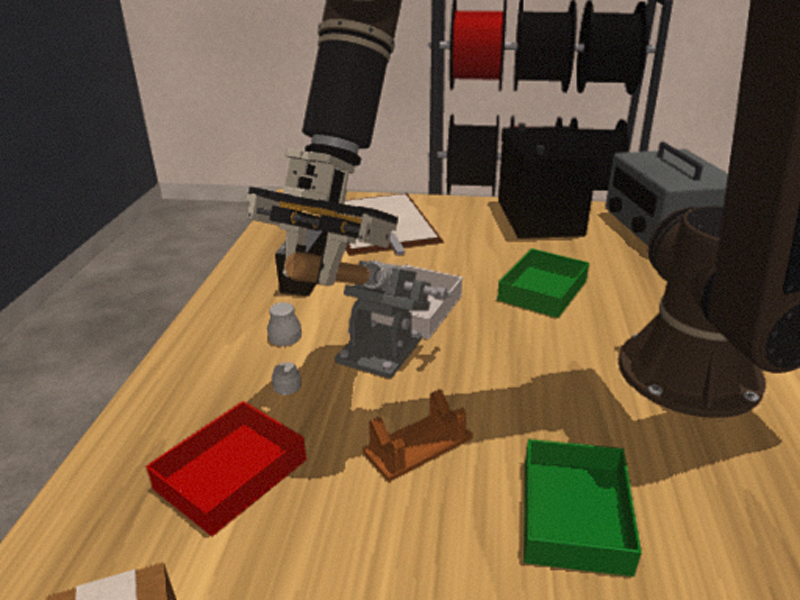

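```bash
python3 - <<'E'
from rig import robot
from h import *
from scipy.optimize import least_squares
tipn=E+.035*b
print("nominal tip",tipn.round(4),"dir",b.round(4))
for n in("side","top"):
    z=np.load(n+"1.npz"); d=z['d'];P=cloud(robot.camera_info(n),d)
    r=P-tipn; s=r@b; rad=np.linalg.norm(r-s[...,None]*b,axis=-1)
    m=(d>0)&(s>-.008)&(s<.125)&(rad<.03); q=P[m]
    def f(w):
        dd=np.array([np.cos(w[2])*np.cos(w[3]),np.sin(w[2])*np.cos(w[3]),np.sin(w[3])])
        o=tipn+.07*b; u1=np.array([-np.sin(yw),np.cos(yw),0]);u2=np.cross(b,u1)
        o=o+u1*w[0]+u2*w[1]; rr=q-o; return np.linalg.norm(rr-(rr@dd)[:,None]*dd,axis=1)-.015
    w=least_squares(f,[0,0,yw,sl],loss='soft_l1',f_scale=.0015).x
    sm=s[m][abs(f(w))<.004]
    print(n,m.sum(),"lat,vert mm",(w[:2]*1e3).round(2),"yaw,pitch",np.degrees(w[2:]).round(2),"s range",np.percentile(sm,[0,1,99]).round(4),np.median(abs(f(w))))
    # barrel with same camera, this frame
    E
    q=P[(d>0)&(np.linalg.norm(P-M,axis=-1)<.08)]
    r=q-M;s2=r@b;u1=np.array([-np.sin(yw),np.cos(yw),0]);u2=np.cross(b,u1);k0=(r@(u2*np.sign(u2[2]))>.006)&(abs(s2)<.064)&(abs(np.linalg.norm(r-s2[:,None]*b,axis=1)-.0215)<.006)
    qb=q[k0]
    def fb(w):
        dd=np.array([np.cos(w[2])*np.cos(sl),np.sin(w[2])*np.cos(sl),np.sin(sl)]);o=M+u1*w[0]+u2*w[1]; rr=qb-o
        return np.linalg.norm(rr-(rr@dd)[:,None]*dd,axis=1)-.0215
    wb=least_squares(fb,[0,0,yw],loss='soft_l1',f_scale=.0015).x
    print("  barrel",k0.sum(),(wb[:2]*1e3).round(2),np.degrees(wb[2]).round(2),"s",s2[k0].min(),s2[k0].max(),"u2z",u2.round(2))
E
```

```text
nominal tip [0.5489 0.0488 0.1838] dir [0.2676 0.8236 0.5   ]
side 247 lat,vert mm [ 0.26 -3.05] yaw,pitch [71.76 30.33] s range [0.0008 0.0027 0.1052] 0.00038413176790567764
  barrel 120 [ 2.14 -1.77] 71.08 s -0.06100680485248433 0.06371195119179338 u2z [-0.15 -0.48  0.87]
top 301 lat,vert mm [ 0.84 -2.25] yaw,pitch [71.49 30.97] s range [0.0007 0.003  0.0748] 0.0006066011185221452
  barrel 856 [-0.22  0.34] 72.2 s -0.06348120484132427 0.06345770376356102 u2z [-0.15 -0.48  0.87]
```

The top view shows the shaft at (370,240) heading for the entry mouth at about (415,248). The side view shows the drift at (300–365,270), just outside the mouth. In both cameras the drift sits about 2 mm below the barrel axis and about 0.6° too steep. I'll correct that and insert it in steps, watching the force.

```bash
cat >> h.py <<'E'
u1=np.array([-np.sin(yw),np.cos(yw),0]);u2=np.cross(b,u1)
pc=np.radians(29.5);bc=np.array([np.cos(yw)*np.cos(pc),np.sin(yw)*np.cos(pc),np.sin(pc)])
Rc=R(bc);off=.0004*u1+.0013*u2
def ins(o,off=off): return tcp(E+off+(o+.171-S)*b,Rc)
E
python3 - <<'E'
from rig import robot
from h import *
def T(s):
    F=robot.read_force(); print(s,round(robot.read_t(),2),"axial,lat,vert",(F@b).round(1),(F@u1).round(1),(F@u2).round(1),'lag mm',round((robot.read_position()-ins(0))@b*1e3,1),robot.read_grip_width()*88)
robot.servo_line(ins(.035),ori=Rc,speed=.1);T('pre')
for o in (.01,0,-.01,-.02,-.03,-.035):
    robot.servo_line(ins(o),speed=.06);T(o)
    if np.linalg.norm(robot.read_force())>14: break
p,d=robot.grab_frame("side");cv2.imwrite("pics/side2.png",cv2.resize(p[100:240,120:330,::-1],None,fx=3.8,fy=3.8,interpolation=cv2.INTER_CUBIC))
E
```

```text
pre 8.3 axial,lat,vert -0.8 -0.1 -0.9 lag mm 35.4 37.78712906595573
0.01 8.87 axial,lat,vert -1.1 -0.8 -1.4 lag mm 9.7 37.185990105208205
0 9.18 axial,lat,vert -0.8 -0.7 -1.0 lag mm -0.4 37.36904315335041
-0.01 9.5 axial,lat,vert -1.0 0.3 -2.2 lag mm -10.5 37.635783803179756
-0.02 9.82 axial,lat,vert -0.7 0.3 -0.8 lag mm -20.5 37.81877098434044
-0.03 10.13 axial,lat,vert -1.0 1.3 -1.7 lag mm -30.5 36.94102993764965
-0.035 10.38 axial,lat,vert -0.4 0.0 -1.1 lag mm -35.3 37.18643886436033
```

View pics/side2.png

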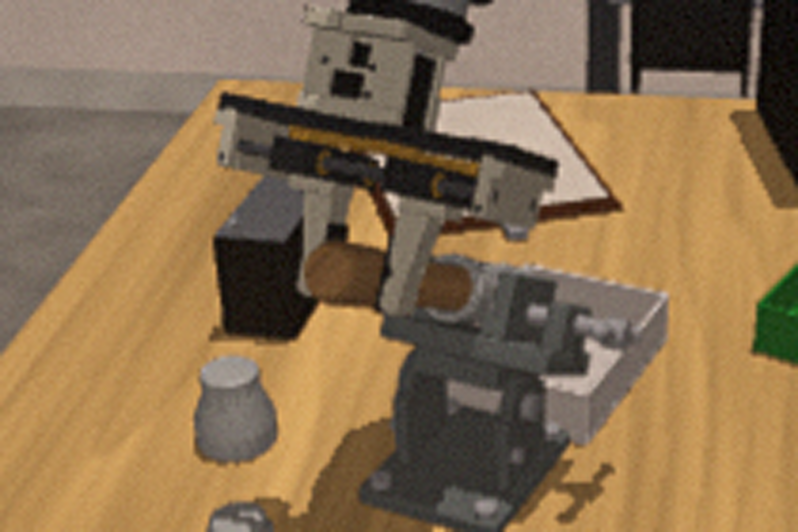

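The shaft is in the bore (crop, around (455,290)) with almost no side force. Now the push.

```bash
python3 - <<'E'
from rig import robot
from h import *
def T(s):
    F=robot.read_force(); print(s,round(robot.read_t(),2),"axial,lat,vert",(F@b).round(1),(F@u1).round(1),(F@u2).round(1),'pos mm',round((robot.read_position()-ins(0))@b*1e3,1));return np.linalg.norm(F)
for o in -np.arange(.043,.1275,.007):
    robot.servo_line(ins(o),speed=.05)
    if T(round(o,3))>45: break
for n in("side","top"):
    p,d=robot.grab_frame(n);np.savez(n+"3.npz",p=p,d=d);cv2.imwrite(f"pics/{n}3.png",cv2.resize(p[100:240,120:400,::-1],None,fx=2.8,fy=2.8,interpolation=cv2.INTER_CUBIC))
E
```

```text
-0.043 10.74 axial,lat,vert -1.0 0.5 -0.1 pos mm -43.4
-0.05 11.03 axial,lat,vert 1.3 0.2 -1.5 pos mm -50.0
-0.057 11.32 axial,lat,vert 5.3 -0.0 -1.2 pos mm -55.8
-0.064 11.62 axial,lat,vert 5.7 -0.4 -0.7 pos mm -62.6
-0.071 11.91 axial,lat,vert 5.6 -0.8 -1.5 pos mm -69.7
-0.078 12.2 axial,lat,vert 4.7 -0.8 -1.6 pos mm -76.8
-0.085 12.49 axial,lat,vert 5.9 -0.1 -0.8 pos mm -83.7
-0.092 12.78 axial,lat,vert 4.6 -1.0 -1.4 pos mm -91.2
-0.099 13.07 axial,lat,vert -0.7 0.3 -1.0 pos mm -100.0
-0.106 13.37 axial,lat,vert -0.7 -0.3 -0.9 pos mm -106.8
-0.113 13.66 axial,lat,vert -1.7 -0.9 -1.3 pos mm -113.5
-0.12 13.95 axial,lat,vert -1.0 -0.4 -0.5 pos mm -120.4
-0.127 14.24 axial,lat,vert -1.1 -0.6 -1.5 pos mm -127.4
```

View pics/side3.png

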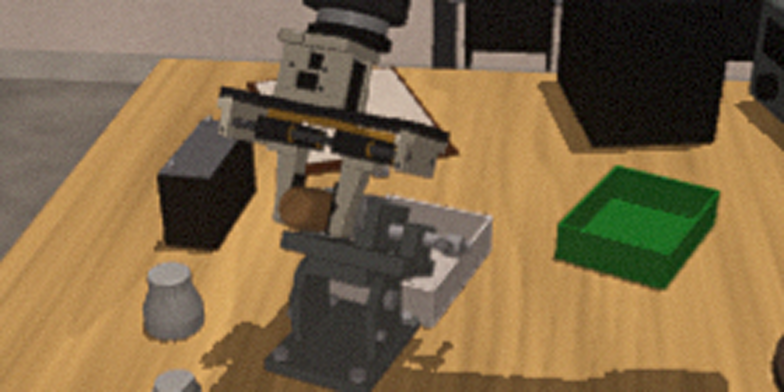

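View pics/top3.png

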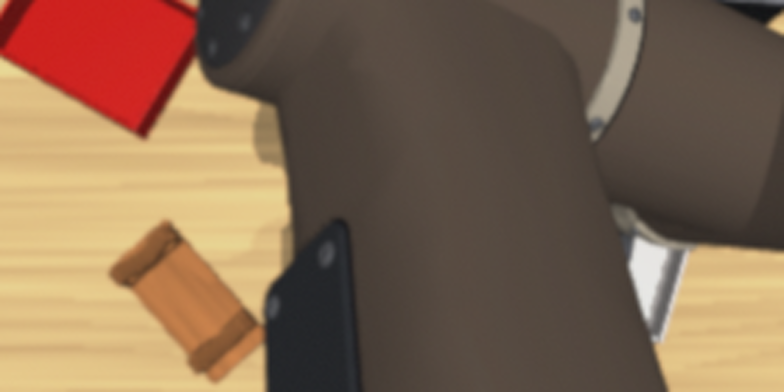

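The push force was about 6 N and fell away at around 95 mm, so the cell seems to have slid free. The tray is hidden by the arm. I'll push 6 mm past the exit, draw the drift out, then look.

```bash
python3 - <<'E'
from rig import robot
from h import *
def T(s):
    F=robot.read_force(); print(s,round(robot.read_t(),2),"axial,lat,vert",(F@b).round(1),(F@u1).round(1),(F@u2).round(1),'pos mm',round((robot.read_position()-ins(0))@b*1e3,1));return np.linalg.norm(F)
robot.servo_line(ins(-.133),speed=.05);T('deep');robot.dwell(.3)
for o in(-.1,-.04,.035):
    robot.servo_line(ins(o),speed=.1);T(o)
for n in("side","top"):
    p,d=robot.grab_frame(n);np.savez(n+"4.npz",p=p,d=d);cv2.imwrite(f"pics/{n}4.png",cv2.resize(p[100:240,120:400,::-1],None,fx=2.8,fy=2.8,interpolation=cv2.INTER_CUBIC))
E
```

```text
deep 14.61 axial,lat,vert -0.1 -0.3 -0.7 pos mm -133.4
-0.1 15.39 axial,lat,vert -1.3 0.6 -1.7 pos mm -99.8
-0.04 16.14 axial,lat,vert -0.9 -0.2 -1.6 pos mm -40.5
0.035 17.04 axial,lat,vert -0.7 -0.1 -0.9 pos mm 34.4
```

View pics/top4.png

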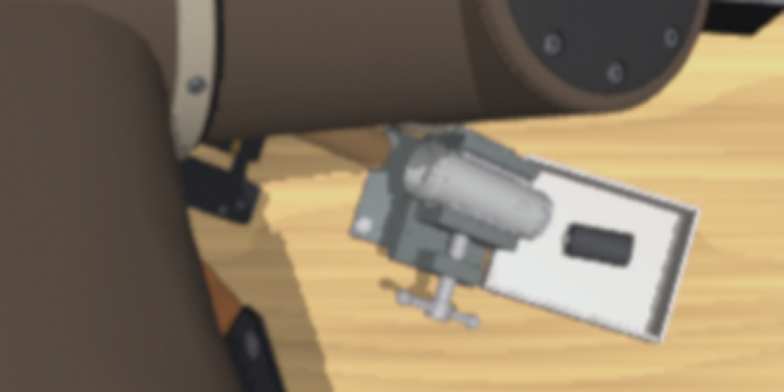

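View pics/side4.png

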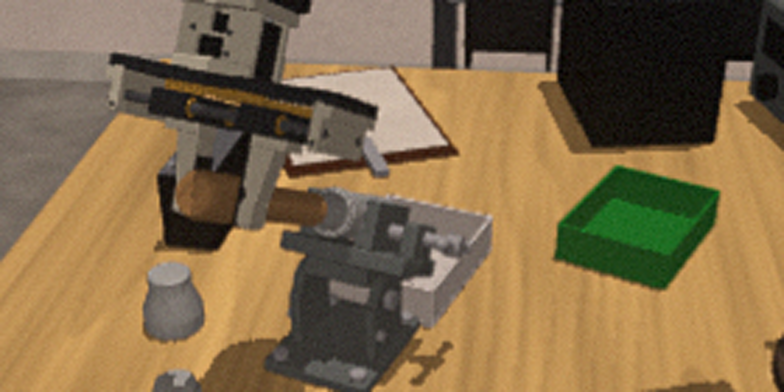

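```bash
python3 - <<'E'
from rig import robot
from h import *
from scipy.optimize import least_squares
tipn=E+off+.035*b
for n in("side","top"):
  for fr in("1","4"):
    tipn=E+.035*b+(off if fr=="4" else 0)
    z=np.load(n+fr+".npz"); d=z['d'];P=cloud(robot.camera_info(n),d)
    r=P-tipn; s=r@b; rad=np.linalg.norm(r-s[...,None]*b,axis=-1)
    m=(d>0)&(s>-.008)&(s<.125)&(rad<.03); q=P[m]
    def f(w):
        dd=np.array([np.cos(w[2])*np.cos(w[3]),np.sin(w[2])*np.cos(w[3]),np.sin(w[3])])
        o=tipn+.07*b+u1*w[0]+u2*w[1]; rr=q-o; return np.linalg.norm(rr-(rr@dd)[:,None]*dd,axis=1)-.015
    w=least_squares(f,[0,0,yw,sl],loss='soft_l1',f_scale=.0015).x
    sm=s[m][abs(f(w))<.004]
    print(n,fr,m.sum(),(w[:2]*1e3).round(2),np.degrees(w[2:]).round(2),"s",np.percentile(sm,[0,1,2,5]).round(4))
E
```

```text
side 1 247 [ 0.26 -3.05] [71.76 30.33] s [0.0008 0.0027 0.0033 0.0077]
side 4 249 [-0.11 -1.83] [71.93 29.85] s [-0.0005  0.0016  0.003   0.0082]
top 1 301 [ 0.84 -2.25] [71.49 30.97] s [0.0007 0.003  0.0042 0.0051]
top 4 302 [ 0.3  -0.69] [71.53 30.57] s [-0.0001  0.0025  0.0034  0.0053]
```

The top crop shows the cell lying in the white tray at (598,245). The drift is clear of the mouth and has slipped less than 1 mm in the grip. Next I'll lay it back in the rest.

```bash
python3 - <<'E'
from rig import robot
from h import *
r=R(a); g=G-S*a
T=lambda s:print(s,round(robot.read_t(),2),robot.read_force().round(1))
robot.servo_line(ins(.08),speed=.12);T('clear')
robot.goto(tcp(g+[0,0,.13],r),r);T('hov')
robot.servo_line(tcp(g+[0,0,.015],r),speed=.12);T('15mm')
for dz in(.006,.003,.001,0):
    robot.servo_line(tcp(g+[0,0,dz],r),speed=.04);T(dz)
robot.dwell(.2);T('x')
robot.move_gripper(.65);T('open')
robot.servo_line(tcp(g+[0,0,.1],r),speed=.12);T('up')
robot.movej([-56.087, 20.546, 0.682, 0, -70.136, -16.507]);T('home')
for n in("side","top"):
    p,d=robot.grab_frame(n);np.savez(n+"5.npz",p=p,d=d);cv2.imwrite(f"pics/{n}5.png",cv2.resize(p[:,:,::-1],(800,600),interpolation=cv2.INTER_CUBIC))
E
python3 - <<'E'
from rig import robot
from h import *
from scipy.optimize import least_squares
u=np.array([-a[1],a[0],0])
for n in("side","top"):
  for fr in("0","5"):
    z=np.load(n+fr+".npz"); d=z['d'];P=cloud(robot.camera_info(n),d);Q=P-G;s=Q@a;t=Q@u
    for nm,lo,hi,rd in(("shaft",-.145,-.035,.015),("handle",-.026,.026,.019)):
        m=(d>0)&(s>lo)&(s<hi)&(abs(t)<.03)&(abs(Q[...,2])<.025);q=Q[m]
        def f(w):
            dd=a+u*w[2]+[0,0,w[3]];dd=dd/np.linalg.norm(dd);rr=q-(a*(lo+hi)/2+u*w[0]+np.array([0,0,w[1]]));return np.linalg.norm(rr-(rr@dd)[:,None]*dd,axis=1)-rd
        w=least_squares(f,[0,0,0,0],loss='soft_l1',f_scale=.001).x
        print(n,fr,nm,"lat,z mm",(w[:2]*1e3).round(2),"dyaw,pitch deg",np.degrees(w[2:]).round(2))
    m=(d>0)&(abs(t)<.018)&(Q[...,2]>-.012)&(Q[...,2]<.025)&(abs(s)<.25);ss=np.sort(s[m]); print("  ends",ss[[0,3,10,-10,-3,-1]].round(4))
E
```

```text
clear 17.67 [ 0.5  0.6 -1.4]
hov 18.73 [ 1.1  0.5 -0.8]
15mm 19.84 [ 0.4  0.5 -1.1]
0.006 20.22 [-0.5  0.9 -1. ]
0.003 20.47 [-0.5 -0.6 -2. ]
0.001 20.72 [ 1.1 -0.6 -1.2]
0 20.97 [ 1.4 -0.6  3.3]
x 21.17 [ 2.8 -0.6  2.3]
open 21.77 [-0.1  0.2  0.2]
up 22.75 [-0.1  0.3 -0. ]
home 26.19 [-0.6 -0.1  0.3]
side 0 shaft lat,z mm [-0.49 -1.93] dyaw,pitch deg [ 0.45 -0.45]
side 0 handle lat,z mm [-1.02 -1.96] dyaw,pitch deg [-1.26 -0.56]
  ends [-0.1713 -0.1687 -0.1669  0.0291  0.0293  0.0297]
side 5 shaft lat,z mm [-0.73 -1.83] dyaw,pitch deg [ 0.42 -0.39]
side 5 handle lat,z mm [-0.88 -1.95] dyaw,pitch deg [-0.9  -0.53]
  ends [-0.1707 -0.1679 -0.1671  0.0288  0.0292  0.0294]
top 0 shaft lat,z mm [1.17 0.04] dyaw,pitch deg [-0.05 -0.05]
top 0 handle lat,z mm [ 0.25 -0.21] dyaw,pitch deg [-1.5   0.15]
  ends [-0.1705 -0.1703 -0.1693  0.0254  0.0277  0.0283]
top 5 shaft lat,z mm [ 1.13 -0.01] dyaw,pitch deg [-0.12 -0.15]
top 5 handle lat,z mm [-0.14 -0.37] dyaw,pitch deg [-1.94  0.43]
  ends [-0.1708 -0.1707 -0.1695  0.0257  0.0271  0.0278]
```

View pics/top5.png

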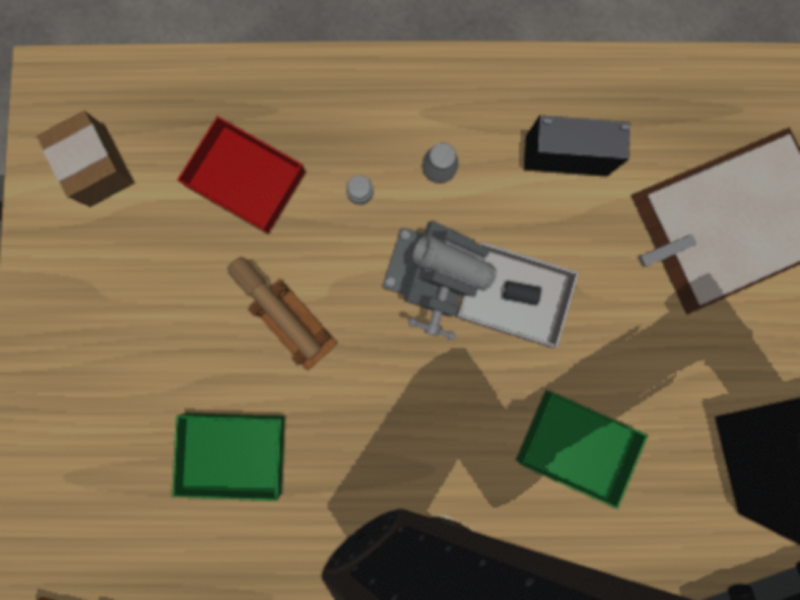

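View pics/side5.png

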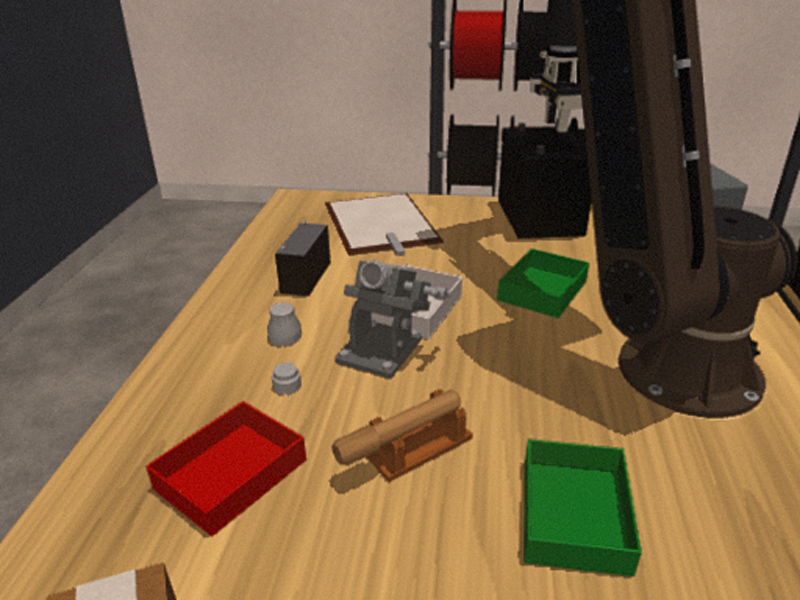

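The final pictures show the drift in its rest, with its handle at (240,268) in the top view and within 0.5 mm of where it started. The cell lies in the white tray at (521,292), and the head, cap and battery haven't moved. I'm handing the job in.

```bash
python3 -c "
from rig import robot
print(robot.read_t(),robot.read_qvel().round(2) if hasattr(robot.read_qvel(),'round') else robot.read_qvel());print(robot.job_done())"
```

```text
26.2917 [-0.18  0.02 -0.11 -0.08 -0.05  0.12]
the job is handed in; nothing more can be done
None
```

The cell is out of the torch barrel and in the white spent-cell tray, and the drift is back in its rest. I handed the job in at about 26 s of the 53 s allowed.

- **Push:** I took the drift by its handle and corrected its aim by about 2 mm and 0.6° from the pictures before inserting it. I then pushed it through until the tip was about 8 mm past the exit mouth. The push force read about 6 N, below the 8 to 20 N you gave, and dropped to nothing at about 95 mm depth, when the cell came free.
- **Drift:** After release, its ends and axis matched the starting pictures to about 0.5 mm in both cameras. It faces the same way as before.
- **Other items:** The torch's head, tail cap and small battery look unmoved in the final pictures, and the arm is back at its start pose, touching nothing.
- **Disagreements:** The two cameras differ by 2–5 mm on absolute barrel and drift positions. I averaged them and compared positions within each camera. The handle's angle fits are noisy (1–2°) because the handle is short.

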